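# Count out three eye-drop vials on the counting tray

## Task

Count out three vials with the counting tray, without touching the vials: lift the tray by its orange grip until all the vials have rolled out of the channel towards the pockets, set it down, then lift it by the black grip at the other end so that one vial stays in each of the three pockets and the two spare ones roll back into the channel. Set the tray flat on the desk again and close the cover over the pockets so that it lies flat on the tray's walls. Leave the other things on the desk alone.

Things in the scene. Friction and masses are not known exactly. Their poses are not given: they have to be found in the camera images.
- tray: Loose teal counting tray flat on the desk, 255 x 98 mm, walls 44 high, 5 thick, 0.5 to 0.8 kg. Origin: centre of underside; x runs along it from channel end (-x, orange grip) to far end (+x, black grip), z up. Aqua deck 25 above the underside, 88 wide inside; from -x: channel, three pockets, landing. Raised at one end it pivots on the bottom edge of the other end wall (x +/-127, z 0); lifting takes about 4 N.
- channel (a point): Middle of the channel's cream floor, tray (-69.5, 0, 21) mm. The channel spans tray x -122 to -16; its floor slopes down 4 degrees towards its end wall, so vials on it lie against that wall. They start to roll out when that end is raised about 5 degrees, but need about 30 degrees of tilt to roll on over filled pockets, either way (a little more frees one that hangs).
- landing (a point): Middle of the level landing beyond the pockets, tray (99.5, 0, 25) mm, spanning tray x 76 to 122, up to the far end wall; spare vials come to rest here when the channel end is raised.
- grip_channel (a point): Grip point of the orange grip outside the channel end wall, at tray (-138.5, 0, 36) mm. The grip is an upright block, 22 mm along the tray's x, 30 mm wide along y (pinch it across this width from above), from 20 to 56 mm above the underside.
- grip_far (a point): Grip point of the black grip outside the far end wall, at tray (138.5, 0, 36) mm; same block as the orange one.
- pocket0 (a point): Pocket 0: where the middle of a vial lies when it is in this pocket, tray (1, 0, 15) mm. A slot across the tray, 23 mm wide, 20 mm deep, in which one vial lies flush with the deck; the vial has 1.5 mm play along x and 2 mm along y.
- pocket1 (a point): Pocket 1: where the middle of a vial lies when it is in this pocket, tray (33, 0, 15) mm. A slot across the tray, 23 mm wide, 20 mm deep, in which one vial lies flush with the deck; the vial has 1.5 mm play along x and 2 mm along y.
- pocket2 (a point): Pocket 2: where the middle of a vial lies when it is in this pocket, tray (65, 0, 15) mm. A slot across the tray, 23 mm wide, 20 mm deep, in which one vial lies flush with the deck; the vial has 1.5 mm play along x and 2 mm along y.
- cover_seat (a point): Where the cover's origin lies when it is closed, tray (55, 0, 36) mm (cover axes along the tray's, either way round).
- vial0: Eye-drop vial, a white cylinder with a red cap, 20 mm in diameter, 84 mm long, 25 g; origin at its middle, y along its length. The five start side by side in the tray's channel, across the tray; they roll freely, of slick plastic.
- vial1: Eye-drop vial, a white cylinder with a red cap, 20 mm in diameter, 84 mm long, 25 g; origin at its middle, y along its length. The five start side by side in the tray's channel, across the tray; they roll freely, of slick plastic.
- vial2: Eye-drop vial, a white cylinder with a red cap, 20 mm in diameter, 84 mm long, 25 g; origin at its middle, y along its length. The five start side by side in the tray's channel, across the tray; they roll freely, of slick plastic.
- vial3: Eye-drop vial, a white cylinder with a red cap, 20 mm in diameter, 84 mm long, 25 g; origin at its middle, y along its length. The five start side by side in the tray's channel, across the tray; they roll freely, of slick plastic.
- vial4: Eye-drop vial, a white cylinder with a red cap, 20 mm in diameter, 84 mm long, 25 g; origin at its middle, y along its length. The five start side by side in the tray's channel, across the tray; they roll freely, of slick plastic.
- cover: Loose cover, right way up on the desk beside the tray, 0.1 to 0.2 kg. Grey plug 124 (x) x 80 (y) x 8 mm, origin at the centre of its underside; on it a blue plate 132 x 100 x 4 mm (z 8 to 12); on top a yellow grip bar 60 along x, 16 wide along y, z 12 to 40. Closed, the plug drops between the tray's walls (4 mm play each side, 5 to the end wall), the plate on the side walls' tops; a vial on the deck or landing blocks it.
- lens_case: Bystander: dark closed case 150 x 100 x 32 mm on the other side of the tray; origin under its centre.
- dropper_a: Bystander: dropper bottle, green cap, 32 mm across, 70 mm tall; origin under its centre.
- dropper_b: Bystander: dropper bottle, blue cap, 32 mm across, 70 mm tall; origin under its centre.
- mouse: Bystander: black mouse, 105 x 60 mm, 32 mm high; origin under its centre.
- penlight: Bystander: steel penlight lying on the desk, 130 mm long, 20 mm thick; origin under its middle.
Things that resemble listed ones, but are neither listed nor needed, are in the scene too. Leave any green look-alike of the vial2 alone.

How it is judged:
By the outcome, as a careful person would: the job done as asked, in the order asked, and still so for the second after the job is handed in, with the robot touching nothing.
It also fails if it takes over 72 s, if anything falls off the work surface, if the arm or the gripper's body presses on something with over 40 N, if the wrist force passes 120 N, or if a joint passes its speed limit or range.

## Robot

A 6-joint arm with a two-finger parallel gripper is mounted at the origin on the work surface. World frame = base frame: x ahead of the robot, y to its left, z up, the work surface at z = 0. Lengths are in mm, angles in degrees, forces in N, time in s.
With the tool pointing down it reaches from about 350 to 775 mm from the base axis. Payload 5.5 kg.
Tool frame: the origin (TCP) lies at the very end of the fingers, on their centre line; the grasp point (between the pads) lies 19 mm behind it; z points along the fingers, y is the line along which they close (so a half turn about z gives the same grasp; the last joint's range is limited). The gripper opens to 85 mm and grips with 20 to 120 N. Pads are 22 mm wide; open, the fingers measure 114 mm over their backs; the gripper's body (76 mm by 85 mm) begins 54 mm behind the grasp point. The pads swing forward as they close: fully open they stand 13 mm farther back than shut.
Start: joints at [65.226, 17.945, 2.641, 74.691, 0, 82.002], TCP at [165.989, 550.563, 231.323] pointing down, gripper open.
Joint ranges: [-158.12, 158.12], [-49.38, 96.58], [-58.88, 72.47], [-126.05, 133.96], [-84.25, 85.87], [-180, 180]. Speed limits (degrees/s): [147.25, 147.25, 180, 180, 180, 180].

## Interface

Orientations are given as [roll, pitch, yaw] about the fixed x, y, z axes, in that order (R = Rz(yaw) Ry(pitch) Rx(roll)).
In Python, from rig import bot, camera, camera_model gives the robot as it stands.
- The arm moves only by the shell command python3 -m handwheel 'ROWS' [FORCE]. ROWS is JSON, a list that holds one entry, the list of rows, each a list of 7 numbers: the opening in per cent of the stroke, from 0 (shut) to 100 (fully open), then the shift along the tool's x, y, z in m, then the turn, a rotation vector about the tool's x, y, z in rad. A call has 1 to 12 rows; each row is the pose to reach, as a shift and turn from the pose commanded when the call began, along the tool's axes at that moment; what a row does not reach only later rows make up. A row lasts 1/10 s, in which the tool goes at most 50 mm and 8.59 degrees, less where a joint would pass 70% of its speed; a pose out of reach is approached as far as the arm can. A call with a gripper value outside its range is refused whole. The fingers move at their own pace and stop on an object; FORCE is the grip in N (left out, the last holds). Time passes only in rows, so rows that repeat a pose let the fingers close. It gives the time, the measured TCP pose, the force, the opening and the grip force at its end, in the units of the state.
- bot.state(): the state, without advancing time (a new reading comes with each control period).
- camera(name): name is "scene" or "side" or "wrist"; returns the picture (400x640x3 uint8, red, green, blue); there is no depth.
- camera_model(name): a dict with "fx", "fy", "cx", "cy" (pixels), "k1" (the pictures are not rectified: a ray, as slopes to the right and down, at radius r is drawn at 1 + k1 r^2 times it, then the intrinsics apply), "R" (3x3) and "t" (3): a world point X has camera coordinates R X + t. Camera axes: x right, y down, z forward; pixel columns grow to the right and rows downward; lengths in mm; the calibration is good to about 2 mm. A picture is of the moment at which its call begins: read the wrist's pose just before it. camera_model takes no time and is no camera call; for the wrist camera it gives the pose at the moment of the call.
- bot.close_job(): hands the job in; it is judged then, once.
The state is a dict: "time": time; "q": joint angles; "dq": joint speeds; "tau": joint torques, N m; "ee_pos": TCP position; "ee_rot": TCP orientation; "contact_force": force on the tool from outside, world axes, zero at the start; "moment": the same for the moment, N m; "gripper_width": opening from 0.0 (shut) to 1.0 (fully open); "finger_force": force on a finger pad.
Only numpy, scipy, OpenCV 4.12 (cv2) and the standard library are available. Lean on these libraries where they do the work, as an engineer would, in place of code of your own. Each camera call takes 0.05 s, during which the arm holds its last target. There are 200 camera calls.

## Working session

There is one attempt and no reset: what is moved stays moved. The work goes in short steps, Python scripts to look and compute and a shell command to move; the robot and the scene stay as the last step left them, time stands still between calls to the robot, and variables do not carry over. Pictures are saved under pics/ and viewed, at most 10 in all, crops included, and the job is handed in when it is done.

```bash
mkdir -p pics; cat > h.py <<'E'
import numpy as np, cv2
from rig import bot, camera, camera_model
from scipy.spatial.transform import Rotation as Ro
def ray(m,u,v):
    d=np.array([(u-m["cx"])/m["fx"],(v-m["cy"])/m["fy"]]);p=d.copy()
    for _ in range(20): p=d/(1+m["k1"]*(p@p))
    R=np.array(m["R"]);return -R.T@np.array(m["t"]), R.T@np.array([p[0],p[1],1])
def onz(m,u,v,z):
    c,d=ray(m,u,v);return (c+d*(z-c[2])/d[2])
def proj(m,X):
    x=np.array(m["R"])@np.array(X)+np.array(m["t"]);p=x[:2]/x[2];p=p*(1+m["k1"]*(p@p))
    return np.array([m["fx"]*p[0]+m["cx"],m["fy"]*p[1]+m["cy"]])
def save(n,im): cv2.imwrite("pics/"+n,im[:,:,::-1])
E
python3 - <<'E'
from h import *
s=bot.state();print(s)
ims=[]
for n in ["scene","side"]:
    im=camera(n);np.save("pics/"+n,im);ims.append(im);m=camera_model(n);R=np.array(m["R"]);print(n,m["fx"],m["k1"],-R.T@m["t"],R[2])
save("a.png",cv2.resize(np.vstack(ims),(800,1000))[:500]);save("a_scene.png",cv2.resize(ims[0],(800,500)));save("a_side.png",cv2.resize(ims[1],(800,500)))
E
ls
```

```text
{'time': 0.0, 'q': array([6.52237042e+01, 1.79921238e+01, 2.57850705e+00, 7.46921707e+01,
       3.89616612e-04, 8.19997679e+01]), 'dq': array([ 0.04680651,  0.02201441,  0.04095271, -0.03896788, -0.02607816,
        0.06331843]), 'tau': array([ 2.57716478e-03, -4.80625176e+01,  2.98536193e+01,  1.92100334e-02,
        5.23736787e-05,  9.24130916e-06]), 'ee_pos': array([165.77170746, 550.05381247, 230.40671632]), 'ee_rot': array([-1.79895296e+02, -1.51090076e-02,  1.63223922e+02]), 'contact_force': array([ 1.0991842 , -0.06671407,  0.07324784]), 'moment': array([-0.07362422,  0.01322275, -0.02504695]), 'finger_force': 0.0, 'gripper_width': 1.001640972778238}
scene 382.35312838146245 -0.05410889752518762 [1173.41319013   37.11298616  766.972549  ] [-0.64337441 -0.04233346 -0.7643803 ]
side 476.3142168170499 -0.0462665234121077 [502.88020474 898.21315641 894.46372698] [ 0.03633228 -0.72724286 -0.68541796]
h.py
pics
```

View pics/a_scene.png

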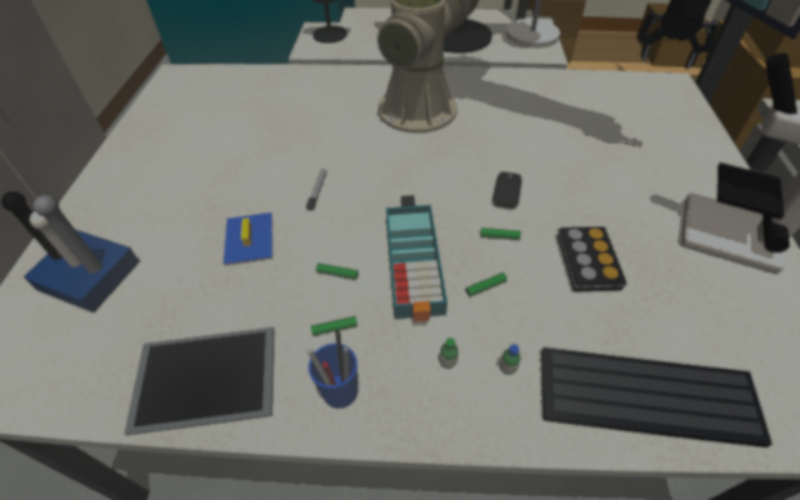

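View pics/a_side.png

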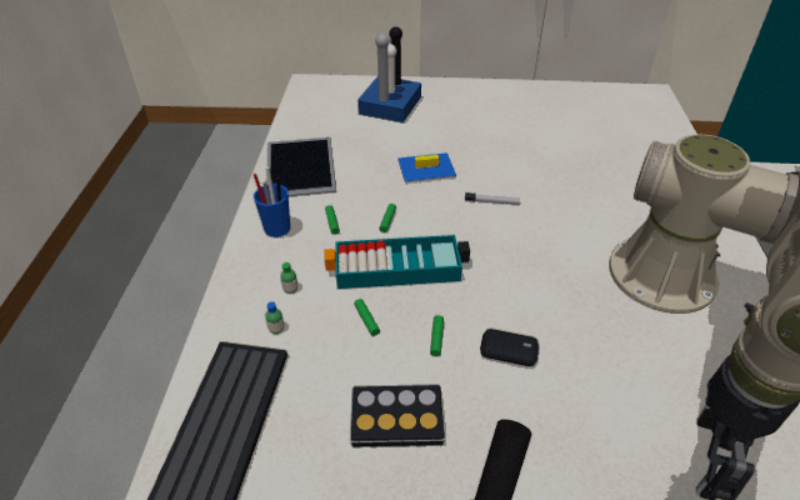

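Scene view (800-wide): tray with orange grip at (421,311) and black grip at (407,201), cover (blue plate + yellow bar) at (248,238), droppers (449,351) and (511,358), mouse (507,190), penlight (317,190), lens case (590,258). Four green vial look-alikes lie at (337,270), (334,325), (500,233) and (486,284). The five white/red ones in the channel are the vials meant. The side view agrees: orange grip (330,260), black (464,251), cover (427,166).

```bash
cat > meas.py <<'E'
from h import *
def blobs(im,lo,hi,amin=15):
    hsv=cv2.cvtColor(im,cv2.COLOR_RGB2HSV);k=cv2.inRange(hsv,lo,hi)
    n,l,st,c=cv2.connectedComponentsWithStats(k);return [(st[i,4],c[i].round(1),l==i) for i in range(1,n) if st[i,4]>=amin]
E
python3 - <<'E'
from meas import *
for n in ["scene","side"]:
    im=np.load(f"pics/{n}.npy");m=camera_model(n)
    for name,lo,hi,z in [("orange",(6,170,120),(16,255,255),40),("yellow",(22,150,100),(33,255,255),30),("blue",(105,150,80),(125,255,255),12),("teal",(82,100,40),(98,255,255),44)]:
        for a,c,k in blobs(im,lo,hi,40):
            P=onz(m,*c,z)
            pts=np.argwhere(k)[:,::-1].astype(np.float32);bx=cv2.boxPoints(cv2.minAreaRect(pts))
            print(n,name,a,c,P.round(0)[:2],[onz(m,*b,z)[:2].round(0).tolist() for b in bx] if name in("blue",'yellow') and a<3000 else '')
    # black grip near known px
s=np.load("pics/scene.npy");d=np.load("pics/side.npy")
def dark(im,x0,y0,x1,y1):
    g=im[y0:y1,x0:x1].max(2)<60; p=np.argwhere(g); return p.mean(0)[::-1]+[x0,y0],len(p)
for n,im,b in [("scene",s,(312,150,342,170)),("side",d,(362,188,384,214))]:
    c,k=dark(im,*b);print(n,"black",c,k,onz(camera_model(n),*c,40).round(0))
crop=lambda im,x0,y0,x1,y1:cv2.resize(im[y0:y1,x0:x1],(400,400),interpolation=cv2.INTER_CUBIC)
save("b.png",np.hstack([crop(s,290,150,390,270),crop(d,250,170,390,240)]))
E
```

```text
scene orange 82 [336.7 245.5] [691.  31.] 
scene yellow 75 [196.1 183.6] [ 505. -348.] [[478.0, -361.0], [478.0, -350.0], [531.0, -336.0], [532.0, -346.0]]
scene blue 858 [199.  191.6] [ 518. -341.] [[447.0, -412.0], [444.0, -316.0], [572.0, -285.0], [576.0, -374.0]]
scene blue 204 [ 34.  216.7] [ 621. -761.] [[638.0, -787.0], [575.0, -792.0], [602.0, -732.0], [663.0, -729.0]]
scene teal 5715 [185.2  22.2] [-410. -649.] 
scene teal 155 [269.3   6.5] [-565. -308.] 
side orange 72 [264.2 210.2] [695.  44.] 
side yellow 158 [341.1 128.7] [ 507. -339.] [[538.0, -355.0], [480.0, -369.0], [477.0, -324.0], [533.0, -310.0]]
side blue 462 [311.9  75.8] [ 623. -702.] [[713.0, -659.0], [717.0, -832.0], [535.0, -778.0], [543.0, -613.0]]
side blue 557 [340.7 134.8] [ 507. -332.] [[579.0, -375.0], [439.0, -410.0], [434.0, -309.0], [567.0, -277.0]]
side blue 600 [218.6 170.5] [ 855. -139.] [[927.0, -248.0], [847.0, -252.0], [811.0, -66.0], [883.0, -62.0]]
side blue 41 [216.8 245.4] [800. 144.] [[809.0, 133.0], [797.0, 132.0], [792.0, 155.0], [805.0, 156.0]]
side teal 5762 [615.8  72.7] [-510. -741.] 
side teal 2231 [322.9 211.8] [545.  46.] 
scene black [326.07894737 160.76315789] 38 [417.  -6.  40.]
side black [370.60447761 201.08208955] 134 [423.  -3.  40.]
```

View pics/b.png

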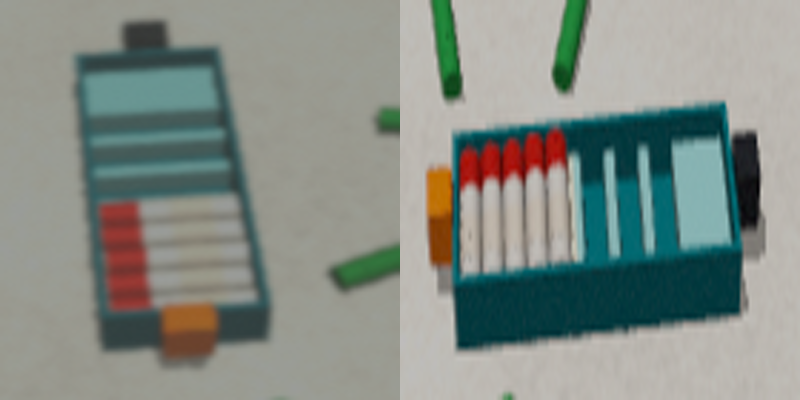

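The crop confirms it: five red-capped white vials lie in the channel beside the orange grip (left panel 188,330; right 440,215), with the black grip at the other end. The green ones outside are look-alikes. Estimates: orange grip ≈ (693,37), black grip ≈ (420,-4), cover ≈ (506,-340).

```bash
cat > plan.py <<'E'
from h import *
import json,os,sys
F="cmd.json"
def load():
    if os.path.exists(F):
        d=json.load(open(F));return np.array(d[0]),Ro.from_euler('xyz',d[1],degrees=True)
    return np.array([165.989,550.563,231.323]),Ro.from_euler('xyz',[180,0,163.224],degrees=True)
def down(yaw): return Ro.from_euler('xyz',[180,0,yaw],degrees=True)
def rows(targets,keep=True):
    "targets: (pos mm, Rotation); print shift m, turn rad in tool axes; track rounded last"
    p,R=load()
    for q,S in targets:
        d=(R.inv().apply(np.array(q)-p)/1000).round(4);r=(R.inv()*S).as_rotvec().round(3)
        print((d+0).tolist(),(r+0).tolist())
    if keep: json.dump([(p+R.apply(d)*1000).tolist(),(R*Ro.from_rotvec(r)).as_euler('xyz',degrees=True).tolist()],open(F,"w"))
def check():
    p,R=load();s=bot.state();print("t",s["time"],"err",(s["ee_pos"]-p).round(1),"rot",np.degrees((R.inv()*Ro.from_euler('xyz',s["ee_rot"],degrees=True)).as_rotvec()).round(2),"F",s["contact_force"].round(1),"w",round(s["gripper_width"],3),"ff",round(s["finger_force"],1))
E
python3 -c "
from plan import *
rows([((680,36,200),down(188.5))])"
```

```text
[-0.6407, -0.3443, 0.0313] [0.0, 0.0, -0.441]
```

```bash
python3 -m handwheel '[[[100,-0.6407,-0.3443,0.0313,0,0,-0.441],[100,-0.6407,-0.3443,0.0313,0,0,-0.441],[100,-0.6407,-0.3443,0.0313,0,0,-0.441],[100,-0.6407,-0.3443,0.0313,0,0,-0.441],[100,-0.6407,-0.3443,0.0313,0,0,-0.441],[100,-0.6407,-0.3443,0.0313,0,0,-0.441],[100,-0.6407,-0.3443,0.0313,0,0,-0.441],[100,-0.6407,-0.3443,0.0313,0,0,-0.441],[100,-0.6407,-0.3443,0.0313,0,0,-0.441],[100,-0.6407,-0.3443,0.0313,0,0,-0.441],[100,-0.6407,-0.3443,0.0313,0,0,-0.441],[100,-0.6407,-0.3443,0.0313,0,0,-0.441]]]'; python3 -c "
from plan import *
check()
p,R=load()
s=bot.state();q=s['ee_pos'];S=Ro.from_euler('xyz',s['ee_rot'],degrees=True)
print((S.inv().apply(p-q)/1000).round(4),(S.inv()*R).as_rotvec().round(3))"
```

```text
time: 1.3
ee_pos: [582.0, 133.5, 205.6]
ee_rot: [180.0, -0.0, -171.5]
contact_force: [0.1, 0.7, -0.0]
gripper_width: 1.001
finger_force: 0.0
t 1.3 err [-98.1  97.5   5.5] rot [-0.02  0.03  0.01] F [ 0.1  0.7 -0. ] w 1.001 ff 0.0
[-0.0826 -0.1109  0.0054] [ 0.    -0.001 -0.   ]
```

```bash
python3 -m handwheel '[[[100,-0.074,-0.104,0.005,0,0,0],[100,-0.074,-0.104,0.005,0,0,0],[100,-0.074,-0.104,0.005,0,0,0],[100,-0.074,-0.104,0.005,0,0,0],[100,-0.074,-0.104,0.005,0,0,0],[100,-0.074,-0.104,0.005,0,0,0]]]'; python3 -c "
from plan import *
check()
m=camera_model('wrist');im=camera('wrist');np.save('pics/w1',im);json.dump({k:np.array(v).tolist() for k,v in m.items()},open('w1.json','w'));save('w1.png',im);R=np.array(m['R']);print(-R.T@m['t'],R[2])
for X in [(693,37,56),(420,-4,56)]: print(proj(m,X))"
```

```text
time: 1.9
ee_pos: [668.7, 44.3, 200.8]
ee_rot: [180.0, -0.1, -171.5]
contact_force: [-0.4, 0.5, -0.4]
gripper_width: 0.995
finger_force: 0.0
t 1.9 err [-11.4   8.3   0.8] rot [-0.04  0.07 -0.05] F [-0.4  0.5 -0.4] w 0.995 ff 0.0
[589.12589625  32.61893022 343.19398317] [ 0.30923476  0.04828213 -0.94975928]
[306.88626899 203.66685441]
[ 303.23398532 -117.33259815]
```

View pics/w1.png

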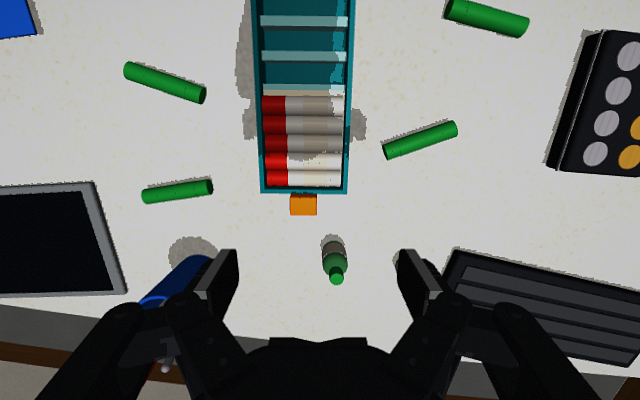

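Wrist view: orange grip top at (303,205), tray rim end edge at row 192 (columns 261–348), vials above it, and green dropper_a at (335,262), just beyond the grip.

```bash
python3 - <<'E'
from plan import *
from meas import blobs
check()
m=json.load(open('w1.json'));m={k:(np.array(v) if isinstance(v,list) else v) for k,v in m.items()}
im=np.load('pics/w1.npy')
for a,c,k in blobs(im,(6,170,120),(18,255,255),40):
    p=np.argwhere(k)[:,::-1];x0,y0=p.min(0);x1,y1=p.max(0)+1;print(a,c,x0,x1,y0,y1,[onz(m,u,v,56)[:2].round(1) for u,v in [((x0+x1)/2,(y0+y1)/2),(x0,y0),(x1,y1)]])
t=cv2.inRange(cv2.cvtColor(im,cv2.COLOR_RGB2HSV),(82,100,40),(98,255,255))
t=cv2.morphologyEx(t,cv2.MORPH_CLOSE,np.ones((25,25)))
for v in (20,60,100,140,180):
    r=np.where(t[v,220:400])[0]+220;L,Rr=onz(m,r[0],v,44),onz(m,r[-1]+1,v,44);print(v,r[0],r[-1],L[:2].round(1),Rr[:2].round(1))
r=np.where(t[:,330])[0];print(r.max(),onz(m,330,r.max()+1,44))
for u,v,z in [(335,275,70),(333,242,0),(335,250,40)]: print(onz(m,u,v,z).round())
E
```

```text
t 1.95 err [-11.3   8.6   1.2] rot [-0.02  0.03 -0.08] F [ 0.1 -0.9 -0.4] w 1.001 ff 0.0
483 [303.  205.5] 290 317 197 215 [array([696.3,  33.7]), array([688.1,  17.8]), array([704.6,  50. ])]
20 252 354 [522.5 -39.4] [508.1  56.8]
60 254 352 [556.9 -34.6] [542.5  61.3]
100 256 350 [593.8 -29.6] [579.5  66.2]
140 258 349 [633.8 -24.1] [619.3  72.7]
180 260 347 [677.4 -18.2] [662.9  78.6]
193 [681.97632831  61.41677224  44.        ]
[769.  80.  70.]
[763.  81.   0.]
[754.  80.  40.]
```

```bash
cat >> plan.py <<'E'
def sync():
    s=bot.state();json.dump([s["ee_pos"].tolist(),s["ee_rot"].tolist()],open(F,"w"))
E
python3 -c "
from plan import *
sync()
rows([((700.8,34.3,100),down(187.9)),((700.8,34.3,20),down(187.9))])"
```

```text
[-0.0302, -0.015, 0.1012] [0.0, 0.0, 0.012]
[-0.0303, -0.015, 0.1812] [0.0, 0.0, 0.012]
```

```bash
python3 -m handwheel '[[[100,-0.0303,-0.015,0.05,0,0,0.012],[100,-0.0303,-0.015,0.1,0,0,0.012],[100,-0.0303,-0.015,0.1,0,0,0.012],[100,-0.0303,-0.015,0.12,0,0,0.012],[100,-0.0303,-0.015,0.14,0,0,0.012],[100,-0.0303,-0.015,0.16,0,0,0.012],[100,-0.0303,-0.015,0.1812,0,0,0.012],[100,-0.0303,-0.015,0.1812,0,0,0.012]]]' 40; python3 -m handwheel '[[[30,0,0,0,0,0,0],[10,0,0,0,0,0,0],[10,0,0,0,0,0,0],[10,0,0,0,0,0,0],[10,0,0,0,0,0,0],[10,0,0,0,0,0,0],[10,0,0,0,0,0,0]]]' 40; python3 -c "
from plan import *
check()"
```

```text
time: 2.75
ee_pos: [699.2, 34.3, 18.6]
ee_rot: [179.9, -0.3, -172.1]
contact_force: [-0.4, -0.5, 0.8]
gripper_width: 1.002
finger_force: 0.0
time: 3.45
ee_pos: [702.7, 32.9, 21.4]
ee_rot: [-180.0, 0.1, -172.2]
contact_force: [-2.1, 0.2, 6.0]
gripper_width: 0.348
finger_force: 41.4
t 3.45 err [ 1.9 -1.4  1.5] rot [ 0.04 -0.16  0.09] F [-2.1  0.2  6. ] w 0.348 ff 41.4
```

```bash
cat >> plan.py <<'E'
def arc(p0,R0,side,L,ths):
    "side=-1: channel end raised (turn -th about tool y), +1 far end; L: horizontal distance pivot-tcp"
    out=[]
    for th in ths:
        Q=R0*Ro.from_rotvec([0,np.radians(side*th),0]);pv=p0+R0.apply([-side*L,0,0])*1.;pv[2]=0
        out.append((pv+(Q*R0.inv()).apply(p0-pv),Q))
    return out
E
python3 -c "
from plan import *
p,R=load();json.dump([p.tolist(),R.as_euler('xyz',degrees=True).tolist()],open('base1.json','w'))
a=arc(p,R,-1,270.5,range(2,26,2));rows(a)
print();rows(arc(p,R,-1,270.5,[27,30,33,36,38]))"
```

```text
[0.0009, 0.0, -0.0094] [0.0, -0.035, 0.0]
[0.0021, 0.0, -0.0188] [0.0, -0.07, 0.0]
[0.0036, 0.0, -0.0282] [0.0, -0.105, 0.0]
[0.0054, 0.0, -0.0374] [0.0, -0.14, 0.0]
[0.0076, 0.0, -0.0467] [0.0, -0.175, 0.0]
[0.0101, 0.0, -0.0558] [0.0, -0.209, 0.0]
[0.0129, 0.0, -0.0648] [0.0, -0.244, 0.0]
[0.016, 0.0, -0.0738] [0.0, -0.279, 0.0]
[0.0195, 0.0, -0.0826] [0.0, -0.314, 0.0]
[0.0232, 0.0, -0.0913] [0.0, -0.349, 0.0]
[0.0272, 0.0, -0.0999] [0.0, -0.384, 0.0]
[0.0316, 0.0, -0.1083] [0.0, -0.419, 0.0]

[0.0014, 0.0, -0.0141] [0.0, -0.052, 0.0]
[0.0036, 0.0, -0.0281] [0.0, -0.105, 0.0]
[0.0065, 0.0, -0.042] [0.0, -0.157, 0.0]
[0.0101, 0.0, -0.0558] [0.0, -0.209, 0.0]
[0.0129, 0.0, -0.0648] [0.0, -0.244, 0.0]
```

```bash
python3 -m handwheel '[[[10,0.0009,0,-0.0094,0,-0.035,0],[10,0.0021,0,-0.0188,0,-0.07,0],[10,0.0036,0,-0.0282,0,-0.105,0],[10,0.0054,0,-0.0374,0,-0.14,0],[10,0.0076,0,-0.0467,0,-0.175,0],[10,0.0101,0,-0.0558,0,-0.209,0],[10,0.0129,0,-0.0648,0,-0.244,0],[10,0.016,0,-0.0738,0,-0.279,0],[10,0.0195,0,-0.0826,0,-0.314,0],[10,0.0232,0,-0.0913,0,-0.349,0],[10,0.0272,0,-0.0999,0,-0.384,0],[10,0.0316,0,-0.1083,0,-0.419,0]]]' 60 && python3 -m handwheel '[[[10,0.0014,0,-0.0141,0,-0.052,0],[10,0.0036,0,-0.0281,0,-0.105,0],[10,0.0065,0,-0.042,0,-0.157,0],[10,0.0101,0,-0.0558,0,-0.209,0],[10,0.0129,0,-0.0648,0,-0.244,0],[10,0.0129,0,-0.0648,0,-0.244,0],[10,0.0129,0,-0.0648,0,-0.244,0],[10,0.0129,0,-0.0648,0,-0.244,0],[10,0.0129,0,-0.0648,0,-0.244,0],[10,0.0129,0,-0.0648,0,-0.244,0]]]'; python3 -c "
from plan import *
check()
a=camera('side')[150:260,230:430];b=camera('scene')[110:270,230:430]
save('c.png',np.hstack([cv2.resize(a,(400,400)),cv2.resize(b,(400,400))]))
check()"
```

```text
time: 4.65
ee_pos: [670.8, 28.6, 129.0]
ee_rot: [-180.0, 24.2, -172.2]
contact_force: [2.4, 0.7, -1.4]
gripper_width: 0.34
finger_force: 60.0
time: 5.65
ee_pos: [633.4, 23.5, 182.2]
ee_rot: [-180.0, 38.0, -172.2]
contact_force: [1.8, -0.1, 1.7]
gripper_width: 0.342
finger_force: 60.2
t 5.65 err [ 1.6 -1.2 -0.1] rot [ 0.06 -0.03  0.04] F [ 1.8 -0.1  1.7] w 0.342 ff 60.2
t 5.75 err [ 1.5 -1.2 -0. ] rot [ 0.07 -0.05  0.04] F [3.1 1.2 1.6] w 0.346 ff 60.2
```

View pics/c.png

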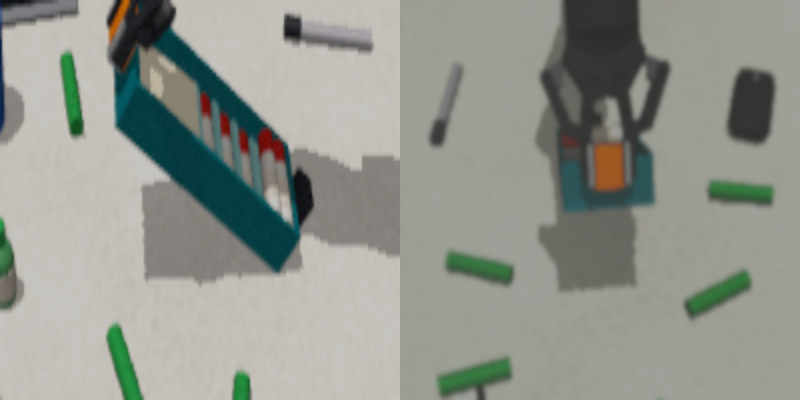

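The tray is raised 38°. The channel (left panel 165,80) is empty, three vials sit in the pockets (215,130; 235,145; 255,160) and two on the landing (275,170). Now lower it.

```bash
python3 -c "
from plan import *
d=json.load(open('base1.json'));p=np.array(d[0]);R=Ro.from_euler('xyz',d[1],degrees=True)
rows(arc(p,R,-1,270.5,[35,32,29,26,23,20,17,14,11,8,5]))
print();rows(arc(p,R,-1,270.5,[3,1.5,0.5,0]))
p,R=load();print();rows([(p+[0,0,110],R)])"
```

```text
[-0.0007, 0.0, 0.0142] [0.0, 0.052, 0.0]
[-0.0007, 0.0, 0.0284] [0.0, 0.104, 0.0]
[0.0001, 0.0, 0.0426] [0.0, 0.157, 0.0]
[0.0017, 0.0, 0.0567] [0.0, 0.209, 0.0]
[0.004, 0.0, 0.0707] [0.0, 0.262, 0.0]
[0.007, 0.0, 0.0846] [0.0, 0.314, 0.0]
[0.0107, 0.0, 0.0983] [0.0, 0.366, 0.0]
[0.0151, 0.0, 0.1118] [0.0, 0.419, 0.0]
[0.0203, 0.0, 0.125] [0.0, 0.471, 0.0]
[0.0261, 0.0, 0.1379] [0.0, 0.523, 0.0]
[0.0326, 0.0, 0.1506] [0.0, 0.576, 0.0]

[-0.0005, 0.0, 0.0094] [0.0, 0.035, 0.0]
[-0.0007, 0.0, 0.0165] [0.0, 0.061, 0.0]
[-0.0007, 0.0, 0.0213] [0.0, 0.078, 0.0]
[-0.0007, 0.0, 0.0236] [0.0, 0.087, 0.0]

[0.0001, 0.0, -0.11] [0.0, 0.0, 0.0]
```

```bash
python3 -m handwheel '[[[10,-0.0007,0,0.0142,0,0.052,0],[10,-0.0007,0,0.0284,0,0.104,0],[10,0.0001,0,0.0426,0,0.157,0],[10,0.0017,0,0.0567,0,0.209,0],[10,0.004,0,0.0707,0,0.262,0],[10,0.007,0,0.0846,0,0.314,0],[10,0.0107,0,0.0983,0,0.366,0],[10,0.0151,0,0.1118,0,0.419,0],[10,0.0203,0,0.125,0,0.471,0],[10,0.0261,0,0.1379,0,0.523,0],[10,0.0326,0,0.1506,0,0.576,0]]]' && python3 -m handwheel '[[[10,-0.0005,0,0.0094,0,0.035,0],[10,-0.0007,0,0.0165,0,0.061,0],[10,-0.0007,0,0.0213,0,0.078,0],[10,-0.0007,0,0.0236,0,0.087,0],[10,-0.0007,0,0.0236,0,0.087,0],[10,-0.0007,0,0.0236,0,0.087,0],[60,-0.0007,0,0.0236,0,0.087,0],[100,-0.0007,0,0.0236,0,0.087,0],[100,-0.0007,0,0.0236,0,0.087,0],[100,-0.0007,0,0.0236,0,0.087,0],[100,-0.0007,0,0.0236,0,0.087,0]]]'; python3 -c "
from plan import *
check()"
```

```text
time: 6.85
ee_pos: [698.6, 32.7, 41.7]
ee_rot: [180.0, 4.8, -172.2]
contact_force: [1.6, -0.1, -1.2]
gripper_width: 0.338
finger_force: 60.1
time: 7.95
ee_pos: [701.7, 33.0, 19.5]
ee_rot: [180.0, -0.0, -172.2]
contact_force: [-0.2, -0.3, -0.2]
gripper_width: 1.0
finger_force: 0.0
t 7.95 err [   0.9   -1.3 -110.5] rot [ 0.01 -0.    0.08] F [-0.2 -0.3 -0.2] w 1.0 ff 0.0
```

```bash
python3 -c "
from plan import *
rows([((435,-3,200),down(187.9))])"
```

```text
[0.2684, -0.0004, -0.0698] [0.0, 0.0, 0.0]
```

```bash
python3 -m handwheel '[[[100,0,0,-0.05,0,0,0],[100,0,0,-0.1,0,0,0],[100,0.03,0,-0.13,0,0,0],[100,0.07,0,-0.16,0,0,0],[100,0.11,0,-0.18,0,0,0],[100,0.15,0,-0.18,0,0,0],[100,0.19,0,-0.18,0,0,0],[100,0.23,0,-0.18,0,0,0],[100,0.2685,0,-0.18,0,0,0],[100,0.2685,0,-0.18,0,0,0],[100,0.2685,0,-0.18,0,0,0],[100,0.2685,0,-0.18,0,0,0]]]'; python3 - <<'E'
from plan import *
check()
m=camera_model('wrist');im=camera('wrist');np.save('pics/w2',im);save('w2.png',im)
json.dump({k:np.array(v).tolist() for k,v in m.items()},open('w2.json','w'))
for X in [(422,-4.4,56),(696.5,33.7,56)]: print(proj(m,X))
E
```

```text
time: 9.15
ee_pos: [437.1, -3.7, 200.3]
ee_rot: [-180.0, 0.1, -172.2]
contact_force: [0.6, 0.6, 1.0]
gripper_width: 1.003
finger_force: 0.0
t 9.15 err [ 2.1 -0.7  0.4] rot [ 0.05 -0.14  0.08] F [0.6 0.6 1. ] w 1.003 ff 0.0
[318.0948216  169.38341955]
[318.24714659 366.5286425 ]
```

View pics/w2.png

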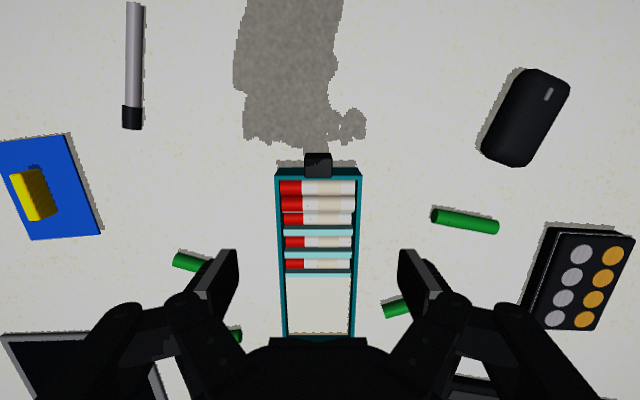

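Wrist view: black grip at (318,165), where predicted. Two vials are on the landing (185, 200), and pockets 2, 1 and 0 are filled (rows 218, 242, 264). The channel is empty and the cover is at (38,188).

```bash
python3 -c "
from plan import *
sync()
rows([((417.3,-5,20),down(187.9))])
p,R=load();p[2]=21
json.dump([p.tolist(),R.as_euler('xyz',degrees=True).tolist()],open('base2.json','w'))"
```

```text
[0.0202, 0.0014, 0.1801] [0.0, 0.001, -0.002]
```

```bash
python3 -m handwheel '[[[100,0.02,0.0015,0.05,0,0,0],[100,0.02,0.0015,0.1,0,0,0],[100,0.02,0.0015,0.1,0,0,0],[100,0.02,0.0015,0.12,0,0,0],[100,0.02,0.0015,0.14,0,0,0],[100,0.02,0.0015,0.16,0,0,0],[100,0.02,0.0015,0.18,0,0,0],[100,0.02,0.0015,0.18,0,0,0]]]' 60; python3 -m handwheel '[[[10,0,0,0,0,0,0],[10,0,0,0,0,0,0],[10,0,0,0,0,0,0],[10,0,0,0,0,0,0],[10,0,0,0,0,0,0],[10,0,0,0,0,0,0],[10,0,0,0,0,0,0]]]' 60; python3 -c "
from plan import *
check()
d=json.load(open('base2.json'));p=np.array(d[0]);R=Ro.from_euler('xyz',d[1],degrees=True);print(bot.state()['q'].round(1))
json.dump(d,open(F,'w'))
rows(arc(p,R,1,270.5,range(2,26,2)))
print();rows(arc(p,R,1,270.5,[27,30,33,36,38]))"
```

```text
time: 10.0
ee_pos: [416.2, -4.6, 19.4]
ee_rot: [179.9, -0.1, -172.2]
contact_force: [-0.9, 0.3, -0.2]
gripper_width: 1.0
finger_force: 0.0
time: 10.7
ee_pos: [416.7, -5.1, 21.0]
ee_rot: [-179.9, 0.1, -172.2]
contact_force: [-1.6, -0.2, 4.5]
gripper_width: 0.345
finger_force: 59.2
t 10.7 err [-0.5 -0.1  1. ] rot [ 0.04 -0.1   0.14] F [-1.6 -0.2  4.5] w 0.345 ff 59.2
[-11.8  11.5 -38.8  39.6  -0.  -19.5]
[-0.0009, 0.0, -0.0094] [0.0, 0.035, 0.0]
[-0.0021, 0.0, -0.0188] [0.0, 0.07, 0.0]
[-0.0037, 0.0, -0.0282] [0.0, 0.105, 0.0]
[-0.0056, 0.0, -0.0374] [0.0, 0.14, 0.0]
[-0.0078, 0.0, -0.0466] [0.0, 0.175, 0.0]
[-0.0103, 0.0, -0.0558] [0.0, 0.209, 0.0]
[-0.0131, 0.0, -0.0648] [0.0, 0.244, 0.0]
[-0.0163, 0.0, -0.0737] [0.0, 0.279, 0.0]
[-0.0198, 0.0, -0.0826] [0.0, 0.314, 0.0]
[-0.0235, 0.0, -0.0912] [0.0, 0.349, 0.0]
[-0.0276, 0.0, -0.0998] [0.0, 0.384, 0.0]
[-0.032, 0.0, -0.1082] [0.0, 0.419, 0.0]

[-0.0014, 0.0, -0.0141] [0.0, 0.052, 0.0]
[-0.0037, 0.0, -0.0281] [0.0, 0.105, 0.0]
[-0.0066, 0.0, -0.042] [0.0, 0.157, 0.0]
[-0.0103, 0.0, -0.0558] [0.0, 0.209, 0.0]
[-0.0131, 0.0, -0.0648] [0.0, 0.244, 0.0]
```

```bash
python3 -m handwheel '[[[10,-0.0009,0,-0.0094,0,0.035,0],[10,-0.0021,0,-0.0188,0,0.07,0],[10,-0.0037,0,-0.0282,0,0.105,0],[10,-0.0056,0,-0.0374,0,0.14,0],[10,-0.0078,0,-0.0466,0,0.175,0],[10,-0.0103,0,-0.0558,0,0.209,0],[10,-0.0131,0,-0.0648,0,0.244,0],[10,-0.0163,0,-0.0737,0,0.279,0],[10,-0.0198,0,-0.0826,0,0.314,0],[10,-0.0235,0,-0.0912,0,0.349,0],[10,-0.0276,0,-0.0998,0,0.384,0],[10,-0.032,0,-0.1082,0,0.419,0]]]' 60 && python3 -m handwheel '[[[10,-0.0014,0,-0.0141,0,0.052,0],[10,-0.0037,0,-0.0281,0,0.105,0],[10,-0.0066,0,-0.042,0,0.157,0],[10,-0.0103,0,-0.0558,0,0.209,0],[10,-0.0131,0,-0.0648,0,0.244,0],[10,-0.0131,0,-0.0648,0,0.244,0],[10,-0.0131,0,-0.0648,0,0.244,0],[10,-0.0131,0,-0.0648,0,0.244,0],[10,-0.0131,0,-0.0648,0,0.244,0],[10,-0.0131,0,-0.0648,0,0.244,0]]]'; python3 -c "
from plan import *
check()
a=camera('side')[140:260,240:440];b=camera('scene')[110:270,230:430]
save('d.png',np.hstack([cv2.resize(a,(400,400)),cv2.resize(b,(400,400))]))
check()"
```

```text
time: 11.9
ee_pos: [446.7, -0.5, 128.8]
ee_rot: [-180.0, -24.2, -172.2]
contact_force: [-3.0, -1.8, -0.4]
gripper_width: 0.338
finger_force: 60.3
time: 12.9
ee_pos: [485.2, 4.8, 182.1]
ee_rot: [180.0, -37.9, -172.2]
contact_force: [-2.0, -1.1, 0.5]
gripper_width: 0.342
finger_force: 60.5
t 12.9 err [-1.7  0.1 -1. ] rot [-0.09 -0.02  0.09] F [-2.  -1.1  0.5] w 0.342 ff 60.5
t 13.0 err [-1.6  0.1 -1. ] rot [-0.09 -0.    0.09] F [-3.1 -0.4  0.2] w 0.339 ff 60.5
```

View pics/d.png

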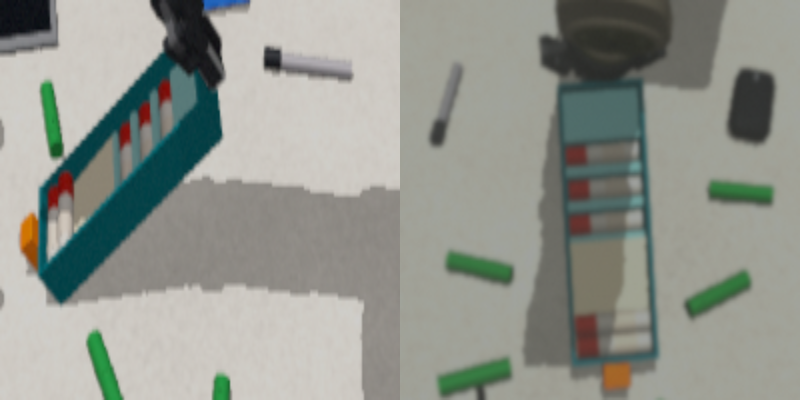

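The black end is raised 38°. Three vials remain in the pockets (right panel rows 153, 188, 222), two spares lie at the channel's end wall (325, 345), and the landing (600,110) is clear. Now lower it.

```bash
python3 -c "
from plan import *
d=json.load(open('base2.json'));p=np.array(d[0]);R=Ro.from_euler('xyz',d[1],degrees=True)
rows(arc(p,R,1,270.5,[35,32,29,26,23,20,17,14,11,8,5]))
print();rows(arc(p-[0,0,1],R,1,270.5,[3,1.5,0.5,0]))"
```

```text
[0.0007, 0.0, 0.0142] [0.0, -0.052, 0.0]
[0.0007, 0.0, 0.0284] [0.0, -0.104, 0.0]
[0.0, 0.0, 0.0426] [0.0, -0.157, 0.0]
[-0.0015, 0.0, 0.0567] [0.0, -0.209, 0.0]
[-0.0037, 0.0, 0.0707] [0.0, -0.262, 0.0]
[-0.0067, 0.0, 0.0846] [0.0, -0.314, 0.0]
[-0.0104, 0.0, 0.0983] [0.0, -0.366, 0.0]
[-0.0148, 0.0, 0.1118] [0.0, -0.419, 0.0]
[-0.0199, 0.0, 0.1251] [0.0, -0.471, 0.0]
[-0.0257, 0.0, 0.1381] [0.0, -0.523, 0.0]
[-0.0321, 0.0, 0.1507] [0.0, -0.576, 0.0]

[0.0005, 0.0, 0.0105] [0.0, -0.035, 0.0]
[0.0007, 0.0, 0.0176] [0.0, -0.061, 0.0]
[0.0008, 0.0, 0.0223] [0.0, -0.078, 0.0]
[0.0007, 0.0, 0.0247] [0.0, -0.087, 0.0]
```

```bash
python3 -m handwheel '[[[10,0.0007,0,0.0142,0,-0.052,0],[10,0.0007,0,0.0284,0,-0.104,0],[10,0,0,0.0426,0,-0.157,0],[10,-0.0015,0,0.0567,0,-0.209,0],[10,-0.0037,0,0.0707,0,-0.262,0],[10,-0.0067,0,0.0846,0,-0.314,0],[10,-0.0104,0,0.0983,0,-0.366,0],[10,-0.0148,0,0.1118,0,-0.419,0],[10,-0.0199,0,0.1251,0,-0.471,0],[10,-0.0257,0,0.1381,0,-0.523,0],[10,-0.0321,0,0.1507,0,-0.576,0]]]' && python3 -m handwheel '[[[10,0.0005,0,0.0105,0,-0.035,0],[10,0.0007,0,0.0176,0,-0.061,0],[10,0.0008,0,0.0223,0,-0.078,0],[10,0.0007,0,0.0247,0,-0.087,0],[10,0.0007,0,0.0247,0,-0.087,0],[10,0.0007,0,0.0247,0,-0.087,0],[60,0.0007,0,0.0247,0,-0.087,0],[100,0.0007,0,0.0247,0,-0.087,0],[100,0.0007,0,0.0247,0,-0.087,0],[100,0.0007,0,0.0247,0,-0.087,0],[100,0.0007,0,0.0247,0,-0.087,0]]]'; python3 - <<'E'
from plan import *
check();sync()
# cover yaw from blue plate corners in scene: long edge direction
e=np.array([[576+447,0]])
rows([((470,-5,180),down(187.9)),((490,-300,200),down(194))])
E
```

```text
time: 14.1
ee_pos: [419.8, -4.3, 43.2]
ee_rot: [-180.0, -4.7, -172.2]
contact_force: [3.4, -0.1, -5.3]
gripper_width: 0.339
finger_force: 59.9
time: 15.2
ee_pos: [415.8, -4.7, 18.7]
ee_rot: [180.0, -0.0, -172.2]
contact_force: [-0.0, -0.2, 0.0]
gripper_width: 0.996
finger_force: 0.0
t 15.2 err [-1.5  0.3 -1.3] rot [-0.03  0.03  0.12] F [-0.  -0.2  0. ] w 0.996 ff 0.0
[-0.0537, -0.0077, -0.1613] [0.0, 0.0, -0.002]
[-0.0334, -0.3026, -0.1814] [0.0, 0.0, -0.108]
```

```bash
python3 -m handwheel '[[[100,0,0,-0.05,0,0,0],[100,0,0,-0.1,0,0,0],[100,-0.02,0,-0.14,0,0,0],[100,-0.05,0,-0.18,0,0,0],[100,-0.05,0,-0.18,0,0,0],[100,-0.05,0,-0.18,0,0,0]]]'; python3 - <<'E'
from plan import *
m=camera_model('wrist');im=camera('wrist');np.save('pics/w3',im);save('w3.png',im);s=bot.state();print(s['ee_pos'])
json.dump({k:np.array(v).tolist() for k,v in m.items()},open('w3.json','w'))
E
python3 -m handwheel '[[[100,0.013,-0.05,0,0,0,-0.1],[100,0.013,-0.1,0,0,0,-0.1],[100,0.013,-0.15,0,0,0,-0.1],[100,0.013,-0.2,0,0,0,-0.1],[100,0.013,-0.25,0,0,0,-0.1],[100,0.013,-0.303,0,0,0,-0.1],[100,0.013,-0.303,0,0,0,-0.1],[100,0.013,-0.303,0,0,0,-0.1],[100,0.013,-0.303,0,0,0,-0.1],[100,0.013,-0.303,0,0,0,-0.1],[100,0.013,-0.303,0,0,0,-0.1]]]'; python3 - <<'E'
from plan import *
m=camera_model('wrist');im=camera('wrist');np.save('pics/w4',im);save('w4.png',im);s=bot.state();print(s['ee_pos'],s['dq'].round(1))
json.dump({k:np.array(v).tolist() for k,v in m.items()},open('w4.json','w'))
a=np.vstack([cv2.resize(np.load('pics/w3.npy'),(480,300)),cv2.resize(im,(480,300))]);save('e.png',a);sync()
E
```

```text
time: 15.8
ee_pos: [466.3, 2.0, 199.4]
ee_rot: [-180.0, 0.1, -172.2]
contact_force: [0.4, 0.4, -0.8]
gripper_width: 1.0
finger_force: 0.0
[464.67767527   2.18982265 198.03853747]
time: 16.95
ee_pos: [493.5, -298.3, 198.9]
ee_rot: [180.0, -0.0, -166.4]
contact_force: [-0.3, 0.3, -0.1]
gripper_width: 0.998
finger_force: 0.0
[ 493.62388939 -298.54303354  199.11394822] [-0.1  0.2  0.6 -0.2 -0.1  0. ]
```

View pics/e.png

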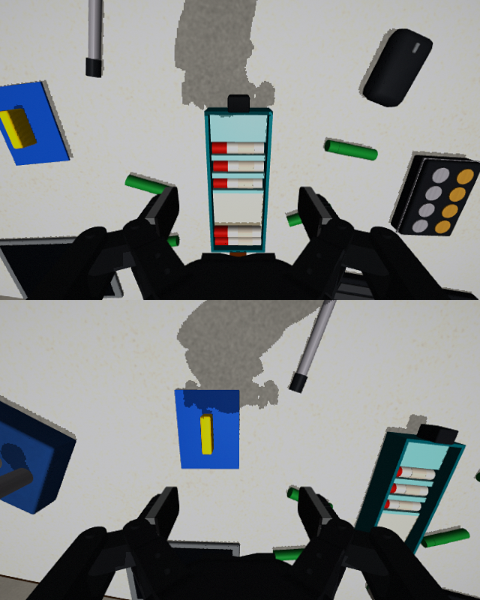

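Top (w3): tray is flat, three vials in the pockets (rows 148, 166, 184), spares against the channel wall (229, 239), landing clear. Bottom (w4): cover plate around (208,430) with the yellow bar at (207,434), and the tray at right. I'll measure both.

```bash
python3 - <<'E'
from plan import *
from meas import blobs
def lm(n): return {k:(np.array(v) if isinstance(v,list) else v) for k,v in json.load(open(n+'.json')).items()}
m=lm('w4');im=np.load('pics/w4.npy')
def quad(k,z,eps):
    h=cv2.convexHull(np.argwhere(k)[:,::-1].astype(np.int32));a=cv2.approxPolyDP(h,eps,True)[:,0];return a,np.array([onz(m,*(x+.5),z)[:2] for x in a]).round(1)
for a,c,k in blobs(im,(22,150,120),(33,255,255),100):
    p=np.argwhere(k)
    # top face brightest
    V=cv2.cvtColor(im,cv2.COLOR_RGB2HSV)[:,:,2];print('yellow',a,c,np.percentile(V[k],[5,50,95]));print(quad(k,40,3))
    kt=k&(V>np.percentile(V[k],50)-12);print(kt.sum(),quad(kt,40,3))
hs=cv2.cvtColor(im,cv2.COLOR_RGB2HSV);k=cv2.inRange(hs,(105,120,40),(125,255,255));k[:,:220]=0;k[:,340:]=0;k[:100]=0;k[240:]=0
k=cv2.morphologyEx(k,cv2.MORPH_CLOSE,np.ones((15,15)));n,l,st,c=cv2.connectedComponentsWithStats(k);i=1+st[1:,4].argmax();print('plate',st[i],quad(l==i,12,6))
m=lm('w3');im=np.load('pics/w3.npy')
t=cv2.inRange(cv2.cvtColor(im,cv2.COLOR_RGB2HSV),(82,60,40),(98,255,255));t=cv2.morphologyEx(t,cv2.MORPH_CLOSE,np.ones((25,25)))
for v in (165,200,235,270,300,320):
    r=np.where(t[v,255:380])[0]+255;L,Rr=onz(m,r[0],v,44),onz(m,r[-1]+1,v,44);print(v,r[0],r[-1],L[:2].round(1),Rr[:2].round(1),((L+Rr)/2)[:2].round(1))
for u in (285,350): r=np.where(t[100:200,u])[0]+100;print(u,r[:1],onz(m,u,r[0],44)[:2].round(1))
g=(im.max(2)<50);g[:,:290]=0;g[:,350:]=0;g[:120]=0;g[155:]=0;p=np.argwhere(g);print('black',p.min(0),p.max(0))
E
```

```text
yellow 668 [274.4 179.8] [166. 195. 204.]
(array([[280, 205],
       [269, 202],
       [267, 156],
       [280, 157]], dtype=int32), array([[ 533. , -331.8],
       [ 532.4, -344.8],
       [ 480.5, -356.7],
       [ 478.3, -342.7]]))
625 (array([[281, 204],
       [269, 201],
       [267, 157],
       [279, 156]], dtype=int32), array([[ 531.6, -330.9],
       [ 531.2, -345. ],
       [ 481.6, -356.5],
       [ 477.5, -343.9]]))
plate [ 233  120   86  105 7800] (array([[318, 224],
       [242, 224],
       [233, 120],
       [318, 120]], dtype=int32), array([[ 558.1, -280.4],
       [ 581.3, -375.8],
       [ 454.8, -405.9],
       [ 432. , -311.2]]))
165 273 362 [455.5 -47.6] [442.2  49.4] [448.9   0.9]
200 275 360 [495.4 -41.9] [482.2  54.7] [488.8   6.4]
235 276 358 [539.  -36.8] [525.6  60.5] [532.3  11.8]
270 278 356 [586.5 -30.1] [573.2  66.9] [579.9  18.4]
300 279 355 [631.2 -24.8] [617.7  73.8] [624.5  24.5]
320 280 354 [663.2 -20.5] [649.7  78.4] [656.4  28.9]
285 [143] [430.1 -37.1]
350 [148] [426.   32.2]
black [126 290] [150 349]
```

```bash
python3 - <<'E'
from plan import *
def lm(n): return {k:(np.array(v) if isinstance(v,list) else v) for k,v in json.load(open(n+'.json')).items()}
m=lm('w3');im=np.load('pics/w3.npy');hs=cv2.cvtColor(im,cv2.COLOR_RGB2HSV)
T=lambda x,z,y=20:np.array([559.2,15.5,0])+np.array([-.991,-.134,0])*x+np.array([.134,-.991,0])*y+[0,0,z]
# landing/pocket2 edge, white vial just beyond, predicted rows; measured colour change along the line
for y in (20,-20,-30):
  print([ (x,proj(m,T(x,25,y)).round(1).tolist()) for x in (122,76,53,45)])
  u0=int(proj(m,T(60,25,y))[0]);print(u0,[(v,hs[v,u0].tolist()) for v in range(150,225,2)] if y!=-20 else '')
rows([((506.4,-343.5,80),down(193.5)),((506.4,-343.5,17),down(193.5))])
E
```

```text
[(122, [300.2, 152.2]), (76, [300.9, 190.7]), (53, [301.2, 208.8]), (45, [301.3, 214.9])]
301 [(150, [93, 255, 61]), (152, [93, 220, 66]), (154, [88, 94, 119]), (156, [92, 57, 203]), (158, [91, 58, 198]), (160, [91, 58, 198]), (162, [91, 60, 199]), (164, [91, 59, 198]), (166, [91, 59, 198]), (168, [91, 60, 199]), (170, [91, 59, 198]), (172, [91, 60, 199]), (174, [91, 62, 198]), (176, [91, 62, 199]), (178, [91, 60, 199]), (180, [91, 62, 198]), (182, [91, 62, 198]), (184, [91, 63, 199]), (186, [91, 63, 199]), (188, [91, 56, 174]), (190, [0, 255, 87]), (192, [0, 255, 131]), (194, [1, 255, 158]), (196, [1, 244, 187]), (198, [1, 236, 199]), (200, [1, 251, 186]), (202, [0, 255, 163]), (204, [0, 207, 111]), (206, [90, 106, 72]), (208, [91, 68, 204]), (210, [91, 69, 199]), (212, [91, 73, 203]), (214, [1, 91, 101]), (216, [1, 251, 123]), (218, [0, 238, 154]), (220, [1, 230, 184]), (222, [1, 222, 200]), (224, [1, 240, 187])]
[(122, [335.3, 152.3]), (76, [334.4, 190.8]), (53, [334.0, 208.8]), (45, [333.9, 214.9])]
334 
[(122, [344.0, 152.3]), (76, [342.8, 190.8]), (53, [342.2, 208.9]), (45, [34
[... 242 characters left out ...]
0, [91, 56, 199]), (172, [91, 56, 199]), (174, [91, 56, 199]), (176, [92, 56, 199]), (178, [91, 56, 199]), (180, [91, 57, 198]), (182, [91, 58, 198]), (184, [91, 58, 199]), (186, [91, 58, 198]), (188, [91, 59, 191]), (190, [14, 27, 103]), (192, [21, 17, 154]), (194, [16, 18, 187]), (196, [75, 3, 197]), (198, [105, 3, 198]), (200, [120, 4, 199]), (202, [24, 13, 194]), (204, [26, 13, 136]), (206, [90, 100, 69]), (208, [91, 66, 205]), (210, [92, 67, 199]), (212, [91, 67, 201]), (214, [90, 44, 146]), (216, [14, 19, 144]), (218, [16, 18, 180]), (220, [30, 3, 196]), (222, [120, 3, 198]), (224, [110, 4, 198])]
[-0.0018, -0.0467, 0.1191] [0.0, 0.0, 0.002]
[-0.0018, -0.0467, 0.1821] [0.0, 0.0, 0.002]
```

```bash
python3 -m handwheel '[[[100,-0.0018,-0.0467,0.05,0,0,0.002],[100,-0.0018,-0.0467,0.1,0,0,0.002],[100,-0.0018,-0.0467,0.12,0,0,0.002],[80,-0.0018,-0.0467,0.145,0,0,0.002],[60,-0.0018,-0.0467,0.165,0,0,0.002],[60,-0.0018,-0.0467,0.1821,0,0,0.002],[60,-0.0018,-0.0467,0.1821,0,0,0.002]]]' 40; python3 -m handwheel '[[[30,0,0,0,0,0,0],[30,0,0,0,0,0,0],[5,0,0,0,0,0,0],[5,0,0,0,0,0,0],[5,0,0,0,0,0,0],[5,0,0,0,0,0,0],[5,0,0,0,0,0,0]]]' 40;  python3 - <<'E'
from plan import *
check();sync()
rows([((506,-343,160),down(193.4)),((503.5,8,160),down(187.7)),((503.5,8,90),down(187.7))])
E
```

```text
time: 17.7
ee_pos: [504.9, -342.7, 14.4]
ee_rot: [179.8, -0.2, -166.5]
contact_force: [0.7, 0.1, 0.5]
gripper_width: 0.6
finger_force: 0.0
time: 18.4
ee_pos: [507.3, -345.6, 18.4]
ee_rot: [-179.9, 0.1, -166.6]
contact_force: [-0.1, 0.6, 5.9]
gripper_width: 0.176
finger_force: 40.4
t 18.4 err [ 0.9 -2.1  1.4] rot [ 0.12 -0.11  0.1 ] F [-0.1  0.6  5.9] w 0.176 ff 40.4
[0.0004, 0.0025, -0.1416] [-0.002, 0.002, 0.0]
[-0.0787, 0.3445, -0.1422] [-0.002, 0.002, 0.1]
[-0.0785, 0.3446, -0.0722] [-0.002, 0.002, 0.1]
```

```bash
python3 -m handwheel '[[[5,0,0.0025,-0.03,0,0,0],[5,0,0.0025,-0.07,0,0,0],[5,0,0.0025,-0.11,0,0,0],[5,0,0.0025,-0.14,0,0,0],[5,0,0.0025,-0.14,0,0,0]]]' 40; python3 -m handwheel '[[[5,-0.011,0.04,0,0,0,0.015],[5,-0.022,0.08,0,0,0,0.03],[5,-0.033,0.12,0,0,0,0.045],[5,-0.045,0.16,0,0,0,0.06],[5,-0.056,0.2,0,0,0,0.075],[5,-0.067,0.25,0,0,0,0.09],[5,-0.074,0.3,0,0,0,0.1],[5,-0.079,0.342,0,0,0,0.1],[5,-0.079,0.342,0,0,0,0.1],[5,-0.079,0.342,0,0,0,0.1],[5,-0.079,0.342,0,0,0,0.1],[5,-0.079,0.342,0,0,0,0.1]]]'; python3 - <<'E'
from plan import *
im=camera('wrist');a=camera('side')[120:260,240:440];b=camera('scene')[110:270,230:430]
save('f.png',np.hstack([cv2.resize(a,(400,400)),cv2.resize(im,(400,400))]))
sync();check();rows([((503.5,8,75),down(187.7))],0);
E
```

```text
time: 18.9
ee_pos: [507.9, -344.4, 162.2]
ee_rot: [-179.6, 0.3, -166.6]
contact_force: [0.6, 0.5, -1.5]
gripper_width: 0.18
finger_force: 39.5
time: 20.1
ee_pos: [503.3, 7.3, 156.4]
ee_rot: [-180.0, -0.0, -172.4]
contact_force: [0.5, -0.5, -1.3]
gripper_width: 0.183
finger_force: 39.7
t 20.25 err [0. 0. 0.] rot [0. 0. 0.] F [ 0.2 -0.3 -1.1] w 0.178 ff 39.7
[-0.0003, 0.0006, 0.0816] [0.0, 0.0, -0.002]
```

View pics/f.png

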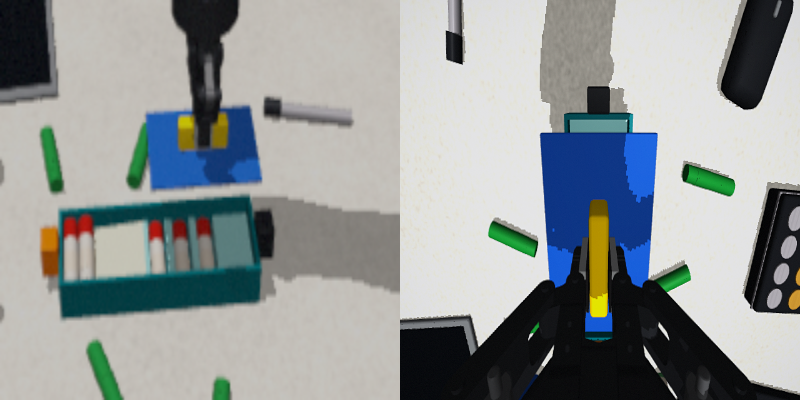

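Left panel: three vials in the pockets, spares in the channel, landing clear. Right panel: the held cover (plate columns 541–657) is centred on the tray (565–632) and the black grip (598). Lower it slowly.

```bash
python3 -m handwheel '[[[5,-0.001,0.0005,0.03,0,0,0],[5,-0.001,0.0005,0.06,0,0,0],[5,-0.001,0.0005,0.08,0,0,0],[5,-0.001,0.0005,0.086,0,0,0],[5,-0.001,0.0005,0.091,0,0,0],[5,-0.001,0.0005,0.096,0,0,0],[5,-0.001,0.0005,0.099,0,0,0],[5,-0.001,0.0005,0.1015,0,0,0],[5,-0.001,0.0005,0.1015,0,0,0],[5,-0.001,0.0005,0.1015,0,0,0]]]' 40; python3 -c "
from plan import *
check()"
```

```text
time: 21.25
ee_pos: [504.3, 9.2, 55.6]
ee_rot: [-180.0, 0.0, -172.3]
contact_force: [-0.6, 1.0, -1.8]
gripper_width: 0.175
finger_force: 39.7
t 21.25 err [   1.     1.8 -101. ] rot [ 0.01 -0.04 -0.12] F [-0.6  1.  -1.8] w 0.175 ff 39.7
```

```bash
python3 -m handwheel '[[[5,0,0,0.001,0,0,0],[5,0,0,0.0015,0,0,0],[5,0,0,0.0015,0,0,0],[15,0,0,0.0015,0,0,0],[30,0,0,0.0,0,0,0],[45,0,0,-0.003,0,0,0],[60,0,0,-0.003,0,0,0],[60,0,0,-0.003,0,0,0],[60,0,0,-0.003,0,0,0]]]' 20; python3 -m handwheel '[[[60,0,0,-0.04,0,0,0],[60,0,0,-0.08,0,0,0],[60,0,0,-0.12,0,0,0],[60,0.02,0,-0.16,0,0,0],[60,0.05,0.04,-0.17,0,0,0],[60,0.05,0.09,-0.17,0,0,0],[60,0.05,0.14,-0.17,0,0,0],[60,0.05,0.19,-0.17,0,0,0],[60,0.05,0.19,-0.17,0,0,0],[60,0.05,0.19,-0.17,0,0,0]]]'; python3 - <<'E'
from plan import *
im=camera('wrist');a=camera('side')[150:250,240:400];b=camera('scene')[130:270,260:400]
save('g.png',np.hstack([cv2.resize(a,(400,400)),cv2.resize(b,(400,400),interpolation=cv2.INTER_CUBIC)]));save('w6.png',im)
E
```

```text
time: 22.15
ee_pos: [504.1, 9.2, 58.2]
ee_rot: [180.0, -0.0, -172.3]
contact_force: [0.3, -0.1, -0.5]
gripper_width: 0.606
finger_force: 0.0
time: 23.15
ee_pos: [428.5, 192.0, 228.1]
ee_rot: [-180.0, -0.0, -172.1]
contact_force: [0.5, 0.3, -0.8]
gripper_width: 0.602
finger_force: 0.0
```

View pics/g.png

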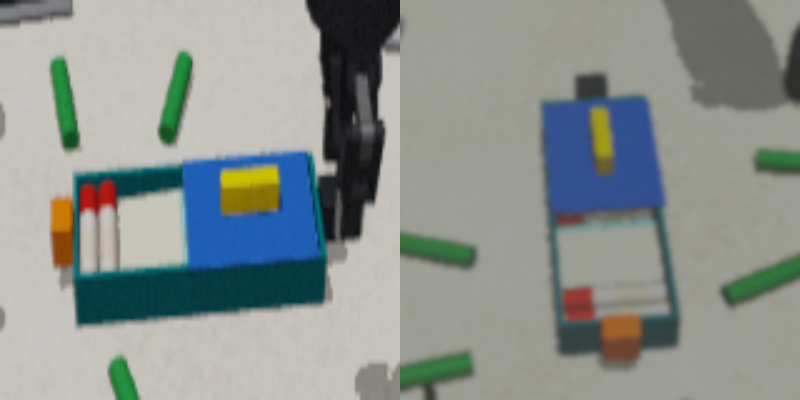

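The cover lies flat on the walls (left panel 250,210; right 603,155), with two spare vials in the channel (left 100,225) and the robot clear. Handing in.

```bash
python3 -c "
from rig import bot
print(bot.close_job())"
```

```text
the job is handed in; nothing more can be done
None
```

The job is handed in at about 23 s: there is one vial in each of the three pockets, the two spares are back in the channel, the tray is flat on the desk and the cover looks seated flat on its walls in the last pictures. The robot is clear and I moved nothing else on the desk.

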